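# Bring out the plate reader's carriage

### The arm

A 6-joint arm with a two-finger parallel gripper is mounted at the origin on the work surface. World frame = base frame: x ahead of the robot, y to its left, z up, the work surface at z = 0. Lengths are in m, angles in rad, forces in N, time in s.
With the tool pointing down it reaches from about 0.4 to 0.825 m from the base axis. Payload 7 kg.
Tool frame: the origin (TCP) lies midway between the tips of the shut fingers; the grasp point (between the pads) lies 19 mm behind it; z points along the fingers, y is the line along which they close (so a half turn about z gives the same grasp; the last joint's range is limited). The gripper opens to 88 mm and grips with 3 to 60 N. Pads are 19 mm wide; open, the fingers measure 130 mm over their backs; the gripper's body (78 mm by 193 mm) begins 47 mm behind the grasp point.
Start: joints at [1.569, 0.359, 0.012, 0, -1.224, -0.288], TCP at [0.193, 0.647, 0.227] pointing down, gripper open.
Joint ranges: [-3.07, 3.07], [-1.43, 2.12], [-1.02, 1.25], [-3.03, 1.67], [-3.05, -0], [-3.03, 3.03]. Speed limits (rad/s): [2.39, 2.39, 3.01, 3.14, 3.14, 3.14].

### API

Orientations are given as [roll, pitch, yaw] about the fixed x, y, z axes, in that order (R = Rz(yaw) Ry(pitch) Rx(roll)).
In Python, from station import get_state, grab_frame, calibration, job_done, boxes_of, regions_of, spot_point gives the robot as it stands. The module is installed in compiled form; this text tells all that it offers.
- The arm moves only by the tool arm_command, never from a script. Its argument "commands" is a list of rows, each an object of numbers: "tx", "ty", "tz": the shift along the tool's x, y, z each as a share of 25 cm, from -1 to 1; "twist": the turn about the tool's z as a share of 180 degrees, from -1 to 1. A call has exactly 8 rows; each row is the pose to reach, as a shift and turn from the pose commanded when the call began, along the tool's axes at that moment, turning the shorter way round; what a row does not reach only later rows make up. A row lasts 1/12 s, in which the tool goes at most 41.7 mm and 7.16 degrees, less where a joint would pass 70% of its speed; a pose out of reach is approached as far as the arm can. A call with a number of a shift or a turn outside -1 to 1 is refused whole. A call with a gripper value outside its range is refused whole. "claw" is the opening, from 0 (shut) to 1 (fully open), set as the call begins (left out, the last holds). The fingers move at their own pace and stop on an object; "grip_force" is the grip in N (left out, the last holds). Time passes only in rows, so rows that repeat a pose let the fingers close, or fill a call up. It gives the time, the measured TCP pose, the force, the opening and the grip force at its end, in the units of the state.
- get_state(): the state, without advancing time (a new reading comes with each control period).
- grab_frame(name): name is "side" or "top"; returns the picture (400x640x3 uint8, red, green, blue); there is no depth.
- calibration(name): a dict with "camera_matrix" (3x3 intrinsics, pixels), "k1" (the pictures are not rectified: a ray, as slopes to the right and down, at radius r is drawn at 1 + k1 r^2 times it, then the intrinsics apply), "extrinsics" (4x4, takes a point from camera to world coordinates). Camera axes: x right, y down, z forward; pixel columns grow to the right and rows downward; lengths in m; the calibration is good to about 2 mm. A picture is of the moment at which its call begins. calibration takes no time and is no camera call.
- job_done(): hands the job in; it is judged then, once.
Trained networks look in the newest picture that a camera, given by its name, has taken for a name from the list of things; names that differ only in an ending like _2 or _b are one class to them, and where a whole thing is asked for, a point or a joint stands for the part that bears it (a point fixed in the world has none). Each returns a list of dicts, best first, with "score" (0 to 1); they miss things now and then, are a little off and sometimes report something else, mostly with a low value. They report only what shows in the picture. A call takes as long as a camera call.
- boxes_of(query, camera): "rect" ([left, top, right, bottom] in pixels, round what is visible of it).
- regions_of(query, camera): "region" (400x640 bool, what is visible of it) and "rect" ([left, top, right, bottom] in pixels, round what is visible of it).
- spot_point(query, camera): "uv" ([column, row] in pixels: a listed point, or the origin of a listed thing).
The state is a dict: "t": time; "q": joint angles; "qd": joint speeds; "joint_efforts": joint torques, N m; "eef_pos": TCP position; "ee_rot": TCP orientation; "force": force on the tool from outside, world axes, zero at the start; "moment": the same for the moment, N m; "width": finger opening in m; "gripper_force": force on a finger pad.
Only numpy, scipy, OpenCV 4.12 (cv2) and the standard library are available. Lean on these libraries where they do the work, as an engineer would, in place of code of your own. Each camera call takes 0.05 s, during which the arm holds its last target. There are 200 camera calls.

### The job

Pull the plate reader's carriage all the way out by its black post, so that the well plate on it can be taken. The lever with the blue ball on top of the reader works the catch that may be holding the carriage, but nothing shows whether it is on: try the carriage, and if it is held, throw the lever over to its other side and pull again. Do not shift or tip the clear beaker that stands near by.

Things in the scene. Friction and masses are not known exactly. Their poses are not given: they have to be found in the camera images.
- carriage (a joint): How far the carriage has slid out, in m: 0 home, 0.09 at its outer stop, fully out. It slides straight out of the reader's front with about 3 N of drag and stays where it is left. With the catch on, it stops dead after about 3 mm of play and will not yield; with the catch off, it runs to the stop.
- carriage_grip (a point): Grip point on the carriage: on the axis of the upright round black post on its front lip. Post 22 mm across, top 90 mm above the bench, this point at 70 mm, the lip's top at 20 mm. Its x axis points level into the machine (the carriage comes out along -x), y is level along the front, z up. The carriage's grey front panel (165 mm wide, 41 mm high) begins 34 mm from the post along +x.
- reader: White box-shaped plate reader, fixed: 200 mm wide (y), 180 mm deep (x), 90 mm high. Origin: middle of the lower edge of its front face; x into the machine, z up. With the carriage home, the post stands 45 mm before the origin (-x). The catch lever hinges on the centreline, 50 mm behind the front face (+x) and 45 mm above the bench, swinging in y.
- catch_knob (a point): Centre of the blue ball (20 mm) on the catch lever, a steel rod 8 mm thick on the reader's top, 100 mm from hinge to ball. It leans 17 degrees to one side or the other, ball 30 mm off the centreline, 140 mm above the bench. Pushed sideways (1 to 2 N) past upright it snaps over and stays. One side holds the carriage, the other frees it; which is which varies, unseen. Throw it with the carriage home.
- beaker: Clear empty plastic beaker, 96 mm across the rim, 125 mm high, loose on the bench to one side of the reader; origin at the centre of its underside. Not to be used, like the fixed steel gas turret with two blue-topped taps (100 mm high) on the reader's other side, and the pipette and empty well plate lying nearer the robot at left and right (under 30 mm high).

How it is judged:
By the outcome, as a careful person would: the job done as asked, in the order asked, and still so for the second after the job is handed in, with the robot touching nothing.
It also fails if it takes over 51 s, if anything falls off the work surface, if the arm or the gripper's body presses on something with over 40 N, if the wrist force passes 120 N, or if a joint passes its speed limit or range.

## Working session

There is one attempt and no reset: what is moved stays moved. The work goes in short steps, Python scripts to look and compute and a tool call to move; the robot and the scene stay as the last step left them, time stands still between calls to the robot, and variables do not carry over. Pictures are saved under pics/ and viewed, at most 10 in all, crops included, and the job is handed in when it is done.

Besides the shell and the picture viewer there is one more tool, called after ">>>" by a JSON object that holds its "fn" and its "kwargs". arm_command: Moves the arm, as the interface text tells. Shift numbers are shares of 25 cm and turn numbers shares of 180 degrees, none past 1 either way. Its arguments: {"type":"object","properties":{"commands":{"type":"array"},"claw":{"type":"number"},"grip_force":{"type":"number"}},"required":["commands"]}

```bash
mkdir -p pics
cat > h.py <<'E'
import numpy as np, cv2
from station import *
def ray(name,uv):
    c=calibration(name);K=np.array(c["camera_matrix"]);E=np.array(c["extrinsics"])
    d=(np.array(uv,float)-[K[0,2],K[1,2]])/[K[0,0],K[1,1]]
    s=d.copy()
    for _ in range(30): s=d/(1+c["k1"]*(s@s))
    return E[:3,3],E[:3,:3]@np.r_[s,1]
def at_z(name,uv,z):
    o,d=ray(name,uv); return o+d*(z-o[2])/d[2]
def tri(uvs):
    A=np.zeros((3,3));b=np.zeros(3);L=[]
    for n,uv in uvs.items():
        o,d=ray(n,uv);d=d/np.linalg.norm(d);P=np.eye(3)-np.outer(d,d);A+=P;b+=P@o;L.append((P,o))
    p=np.linalg.solve(A,b);return p,[np.linalg.norm(P@(p-o)) for P,o in L]
E
python3 - <<'E'
from h import *
for n in("side","top"):
    im=grab_frame(n);cv2.imwrite(f"pics/{n}0.png",im[...,::-1])
    print(n,np.round(np.array(calibration(n)["extrinsics"])[:3,3],2))
for q,z in(("carriage_grip",.07),("catch_knob",.14),("reader",0),("beaker",0)):
    u={}
    for n in("side","top"):
        r=spot_point(q,n)[:2]
        for k in r: print(q,n,np.round(k["uv"],1),round(k["score"],2),np.round(at_z(n,k["uv"],z),3))
        if r:u[n]=r[0]["uv"]
    if len(u)==2: print("  tri",*[np.round(x,3) for x in tri(u)])
s=get_state();print(s["t"],s["eef_pos"],s["ee_rot"],s["force"])
E
```

```text
side [-0.15 -0.86  1.11]
top [0.35 0.01 1.34]
carriage_grip side [326.2 230.7] 0.81 [ 0.567 -0.078  0.07 ]
carriage_grip top [344.2 208.9] 0.69 [ 0.569 -0.078  0.07 ]
  tri [ 0.568 -0.078  0.07 ] [0.001 0.001]
catch_knob side [359.7 211.2] 0.59 [ 0.644 -0.134  0.14 ]
catch_knob top [366.5 174.5] 0.51 [ 0.647 -0.129  0.14 ]
  tri [ 0.649 -0.13   0.134] [0. 0.]
reader side [338.5 243. ] 0.84 [ 0.608 -0.09   0.   ]
reader side [327.4 230.1] 0.45 [ 0.62  -0.026  0.   ]
reader top [347.5 195.4] 0.68 [ 0.62  -0.092  0.   ]
  tri [ 0.616 -0.089 -0.004] [0.005 0.005]
beaker side [238.1 180.1] 0.94 [0.552 0.371 0.   ]
beaker top [179.9 219.3] 0.61 [0.54  0.378 0.   ]
  tri [0.546 0.374 0.   ] [0.007 0.007]
0.5 [0.19286475 0.64681017 0.2265134 ] [ 3.14149708e+00  2.17290532e-05 -2.89839746e-01] [-0.96552986 -0.3728978  -0.0803738 ]
```

View pics/side0.png

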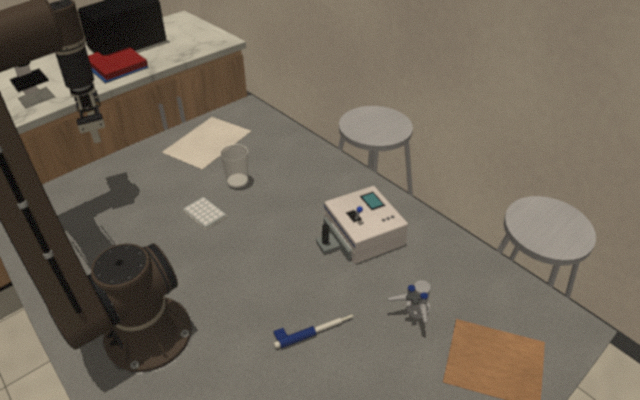

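View pics/top0.png

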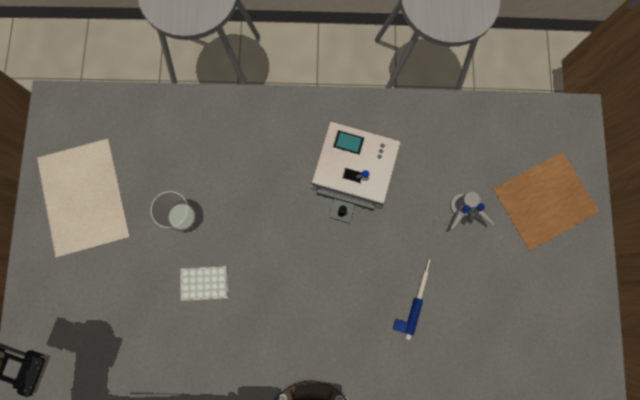

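The side picture shows the reader near (365,220), the post at (326,231) and the ball at (360,211). The beaker is at (236,165), well off to the left. The top picture shows the post at (343,210) and the ball at (366,175), leaning to the reader's -y side. The post-to-knob vector gives a reader yaw of about -15°, so the tool is already nearly aligned with it.

>>> {"fn": "arm_command", "kwargs": {"commands": [{"tx":0.06,"ty":0.06},{"tx":0.17,"ty":0.17},{"tx":0.28,"ty":0.29},{"tx":0.39,"ty":0.41},{"tx":0.5,"ty":0.52},{"tx":0.6,"ty":0.62},{"tx":0.7,"ty":0.73},{"tx":0.76,"ty":0.78}], "claw": 1, "grip_force": 30}}

```text
invalid input
```

>>> {"fn": "arm_command", "kwargs": {"commands": [{"tx":0.06,"ty":0.06},{"tx":0.17,"ty":0.17},{"tx":0.28,"ty":0.29},{"tx":0.39,"ty":0.41},{"tx":0.5,"ty":0.52},{"tx":0.6,"ty":0.62},{"tx":0.7,"ty":0.73},{"tx":0.76,"ty":0.78}]}}

```text
invalid input
```

>>> {"fn": "arm_command", "kwargs": {"commands": [{"tx":0.06,"ty":0.06},{"tx":0.17,"ty":0.17},{"tx":0.28,"ty":0.29},{"tx":0.39,"ty":0.41},{"tx":0.5,"ty":0.52},{"tx":0.6,"ty":0.62},{"tx":0.7,"ty":0.73},{"tx":0.74,"ty":0.78}]}}

```text
invalid input
```

Run:
```python
from h import *
f={}
for n in("top",):
    cv2.imwrite("pics/top1.png",grab_frame(n)[...,::-1])
    r=regions_of("reader",n)
    if r:
        m=r[0]["region"].astype(np.uint8)
        c=max(cv2.findContours(m,0,2)[0],key=cv2.contourArea)[:,0]
        w=np.array([at_z(n,p,.09)[:2] for p in c])
        print(r[0]["score"],cv2.minAreaRect((w*1000).astype(np.float32)))
s=get_state();p=s["eef_pos"];y=s["ee_rot"][2]
print(s["t"],p,s["ee_rot"],s["force"])
R=cv2.Rodrigues(np.array([0,0,y]))[0]@np.diag([1,-1,-1])
print("shares to post", R.T@(np.array([.568,-.078,.051])-p)/.25)
```

```text
0.68 ((658.9083251953125, -97.82586669921875), (201.58993530273438, 257.1685791015625), 74.73615264892578)
0.6 [0.192912   0.64682935 0.22658598] [-3.14156591e+00 -5.09104373e-06 -2.89798606e-01] [0.08637726 0.18908472 0.58395886]
shares to post [2.26629622 2.34968061 0.70234394]
```

The three moves were refused, probably because each row needs every key. The reader yaw is confirmed at -15.3°.

>>> {"fn": "arm_command", "kwargs": {"commands": [{"tx":0.06,"ty":0.06,"tz":0,"twist":0},{"tx":0.17,"ty":0.17,"tz":0,"twist":0},{"tx":0.28,"ty":0.29,"tz":0,"twist":0},{"tx":0.39,"ty":0.41,"tz":0,"twist":0},{"tx":0.5,"ty":0.52,"tz":0,"twist":0},{"tx":0.6,"ty":0.62,"tz":0,"twist":0},{"tx":0.7,"ty":0.73,"tz":0,"twist":0},{"tx":0.76,"ty":0.78,"tz":0,"twist":0}], "claw": 1, "grip_force": 30}}

```text
t: 1.27
eef_pos: [0.3199, 0.4023, 0.227]
ee_rot: [-3.141, 0.0, -0.291]
force: [-0.9, 0.1, 0.2]
width: 0.088
gripper_force: 0.0
```

>>> {"fn": "arm_command", "kwargs": {"commands": [{"tx":0.06,"ty":0.06,"tz":0,"twist":0},{"tx":0.17,"ty":0.17,"tz":0,"twist":0},{"tx":0.28,"ty":0.29,"tz":0,"twist":0},{"tx":0.39,"ty":0.41,"tz":0,"twist":0},{"tx":0.5,"ty":0.52,"tz":0,"twist":0},{"tx":0.6,"ty":0.62,"tz":0,"twist":0},{"tx":0.7,"ty":0.73,"tz":0,"twist":0},{"tx":0.76,"ty":0.78,"tz":0,"twist":-0.007}]}}

```text
t: 1.93
eef_pos: [0.4461, 0.1615, 0.227]
ee_rot: [-3.141, -0.0, -0.269]
force: [-0.1, 0.0, -0.9]
width: 0.0877
gripper_force: 0.0
```

>>> {"fn": "arm_command", "kwargs": {"commands": [{"tx":0.06,"ty":0.06,"tz":0,"twist":0},{"tx":0.17,"ty":0.17,"tz":0,"twist":0},{"tx":0.28,"ty":0.29,"tz":0,"twist":0},{"tx":0.39,"ty":0.41,"tz":0,"twist":0},{"tx":0.5,"ty":0.52,"tz":0,"twist":0},{"tx":0.6,"ty":0.62,"tz":0,"twist":0},{"tx":0.68,"ty":0.72,"tz":0,"twist":0},{"tx":0.71,"ty":0.75,"tz":0,"twist":0}]}}

```text
t: 2.6
eef_pos: [0.5682, -0.0668, 0.2262]
ee_rot: [3.141, 0.0, -0.27]
force: [0.9, 0.4, 0.8]
width: 0.0877
gripper_force: 0.0
```

```bash
cat > to.py <<'E'
from h import *
def to(t):
    s=get_state();p=s["eef_pos"];y=s["ee_rot"][2]
    R=cv2.Rodrigues(np.array([0,0,y]))[0]@np.diag([1,-1,-1])
    print("t",s["t"],"p",np.round(p,4),"yaw",round(y,4),"shares",np.round(R.T@(np.array(t)-p)/.25,3))
E
python3 -c "
from to import *
to([.568,-.078,.051])"
```

```text
t 2.6 p [ 0.5682 -0.0668  0.2262] yaw -0.2703 shares [0.011 0.043 0.701]
```

>>> {"fn": "arm_command", "kwargs": {"commands": [{"tx":0.0,"ty":0.03,"tz":0.05,"twist":0},{"tx":0.0,"ty":0.03,"tz":0.15,"twist":0},{"tx":0,"ty":0.03,"tz":0.28,"twist":0},{"tx":0,"ty":0.03,"tz":0.41,"twist":0},{"tx":0,"ty":0.03,"tz":0.53,"twist":0},{"tx":0,"ty":0.03,"tz":0.63,"twist":0},{"tx":0,"ty":0.03,"tz":0.69,"twist":0},{"tx":0,"ty":0.03,"tz":0.7,"twist":0}]}}

```text
t: 3.27
eef_pos: [0.563, -0.0706, 0.0485]
ee_rot: [3.14, 0.005, -0.268]
force: [-0.3, -0.1, 0.2]
width: 0.0874
gripper_force: 0.0
```

```bash
python3 -c "
from to import *
cv2.imwrite('pics/side2.png',cv2.resize(grab_frame('side')[150:300,240:440,::-1],None,fx=4,fy=4)); to([.568,-.078,.051])"
```

```text
t 3.3167 p [ 0.564  -0.0705  0.0498] yaw -0.2678 shares [ 0.023  0.024 -0.005]
```

View pics/side2.png

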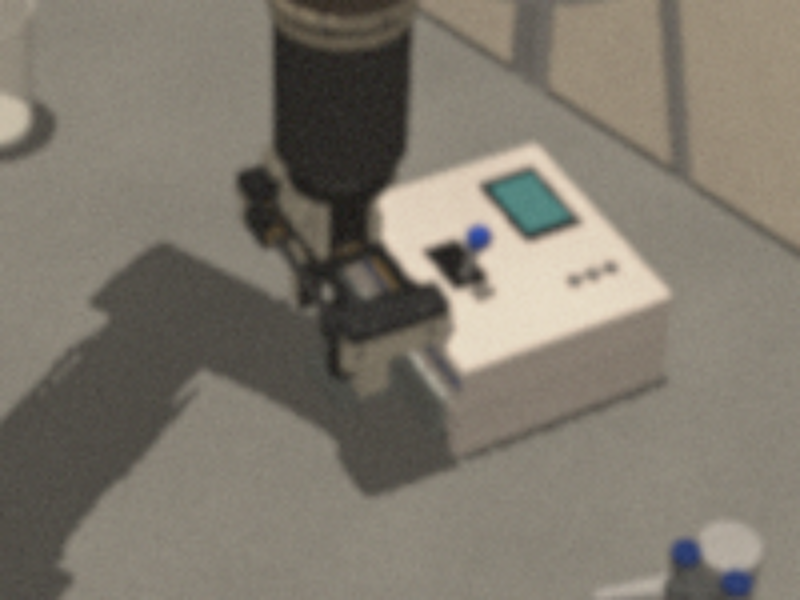

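The gripper straddles the post at crop pixel (365,340), before the reader. The ball, at (478,237), is clear of it. I'll centre on the post and close.

>>> {"fn": "arm_command", "kwargs": {"commands": [{"tx":0.01,"ty":0.02,"tz":0,"twist":0},{"tx":0.015,"ty":0.02,"tz":0,"twist":0},{"tx":0.015,"ty":0.02,"tz":0,"twist":0},{"tx":0.015,"ty":0.02,"tz":0,"twist":0},{"tx":0.015,"ty":0.02,"tz":0,"twist":0},{"tx":0.015,"ty":0.02,"tz":0,"twist":0},{"tx":0.015,"ty":0.02,"tz":0,"twist":0},{"tx":0.015,"ty":0.02,"tz":0,"twist":0}], "claw": 0, "grip_force": 30}}

```text
t: 3.98
eef_pos: [0.5675, -0.0763, 0.0517]
ee_rot: [-3.142, -0.0, -0.268]
force: [-0.1, -0.3, 0.2]
width: 0.0399
gripper_force: 0.0
```

>>> {"fn": "arm_command", "kwargs": {"commands": [{"tx":0,"ty":0,"tz":0,"twist":0},{"tx":0,"ty":0,"tz":0,"twist":0},{"tx":0,"ty":0,"tz":0,"twist":0},{"tx":0,"ty":0,"tz":0,"twist":0},{"tx":0,"ty":0,"tz":0,"twist":0},{"tx":0,"ty":0,"tz":0,"twist":0},{"tx":0,"ty":0,"tz":0,"twist":0},{"tx":0,"ty":0,"tz":0,"twist":0}]}}

```text
t: 4.65
eef_pos: [0.5683, -0.0735, 0.0515]
ee_rot: [-3.138, -0.001, -0.267]
force: [-1.0, 16.2, 1.3]
width: 0.0213
gripper_force: 30.0
```

Gripped at 21 mm. There is 16 N of side load, so I'll relieve it by about 4 mm in +y and then try a small pull.

>>> {"fn": "arm_command", "kwargs": {"commands": [{"tx":0,"ty":-0.01,"tz":0,"twist":0},{"tx":0,"ty":-0.016,"tz":0,"twist":0},{"tx":-0.01,"ty":-0.016,"tz":0,"twist":0},{"tx":-0.02,"ty":-0.016,"tz":0,"twist":0},{"tx":-0.03,"ty":-0.016,"tz":0,"twist":0},{"tx":-0.04,"ty":-0.016,"tz":0,"twist":0},{"tx":-0.04,"ty":-0.016,"tz":0,"twist":0},{"tx":-0.04,"ty":-0.016,"tz":0,"twist":0}]}}

```text
t: 5.32
eef_pos: [0.5646, -0.0721, 0.0519]
ee_rot: [3.141, -0.009, -0.266]
force: [22.1, -22.1, -21.2]
width: 0.0212
gripper_force: 30.0
```

The carriage is held: 27 N of pull after about 4 mm. I'll push it back home, release and rise.

>>> {"fn": "arm_command", "kwargs": {"commands": [{"tx":0.02,"ty":0.008,"tz":0,"twist":0},{"tx":0.035,"ty":0.008,"tz":0,"twist":0},{"tx":0.045,"ty":0.008,"tz":0,"twist":0},{"tx":0.052,"ty":0.008,"tz":0,"twist":0},{"tx":0.052,"ty":0.008,"tz":0,"twist":0},{"tx":0.052,"ty":0.008,"tz":0,"twist":0},{"tx":0.052,"ty":0.008,"tz":0,"twist":0},{"tx":0.052,"ty":0.008,"tz":0,"twist":0}]}}

```text
t: 5.98
eef_pos: [0.5677, -0.0734, 0.0517]
ee_rot: [-3.141, 0.005, -0.268]
force: [-14.2, 16.5, 14.5]
width: 0.0214
gripper_force: 30.0
```

Home again, and the post axis is now known as (0.568,-0.0735).

>>> {"fn": "arm_command", "kwargs": {"commands": [{"tx":-0.012,"ty":0,"tz":0,"twist":0},{"tx":-0.012,"ty":0,"tz":0,"twist":0},{"tx":-0.012,"ty":0,"tz":0,"twist":0},{"tx":-0.012,"ty":0,"tz":0,"twist":0},{"tx":-0.012,"ty":0,"tz":0,"twist":0},{"tx":-0.012,"ty":0,"tz":-0.06,"twist":0},{"tx":-0.012,"ty":0,"tz":-0.16,"twist":0},{"tx":-0.012,"ty":0,"tz":-0.26,"twist":0}], "claw": 1}}

```text
t: 6.65
eef_pos: [0.5673, -0.0749, 0.1163]
ee_rot: [3.14, 0.002, -0.268]
force: [0.1, -0.1, 0.4]
width: 0.0694
gripper_force: 0.0
```

>>> {"fn": "arm_command", "kwargs": {"commands": [{"tx":0,"ty":0,"tz":-0.1,"twist":0},{"tx":0,"ty":0,"tz":-0.25,"twist":0},{"tx":0,"ty":0,"tz":-0.38,"twist":0},{"tx":0.05,"ty":0.05,"tz":-0.46,"twist":0},{"tx":0.15,"ty":0.12,"tz":-0.46,"twist":0},{"tx":0.26,"ty":0.21,"tz":-0.46,"twist":0},{"tx":0.34,"ty":0.28,"tz":-0.46,"twist":0},{"tx":0.38,"ty":0.31,"tz":-0.46,"twist":0}], "claw": 0}}

```text
t: 7.32
eef_pos: [0.6402, -0.1771, 0.2309]
ee_rot: [3.141, 0.0, -0.27]
force: [0.5, 0.2, 0.4]
width: 0.0272
gripper_force: 0.0
```

Run:
```python
from to import *
a=np.radians(-15.26);X=np.array([np.cos(a),np.sin(a),0]);Y=np.array([-X[1],X[0],0])
t=np.array([.5677,-.0734,0])+.095*X-.078*Y;t[2]=.118;to(t)
cv2.imwrite('pics/top3.png',cv2.resize(grab_frame('top')[100:250,270:470,::-1],None,fx=4,fy=4))
for n in('side','top'):
    if n=='side':grab_frame(n)
    for q,z in(('catch_knob',.14),('carriage_grip',.07)):
        for r in spot_point(q,n)[:1]:
            w=at_z(n,r['uv'],z);v=w-[.5677,-.0734,z];print(q,n,round(r['score'],2),'into',round(v@X,4),'lat',round(v@Y,4))
```

```text
t 7.3167 p [ 0.6402 -0.1771  0.2309] yaw -0.2696 shares [-0.009 -0.012  0.452]
catch_knob side 0.57 into 0.0917 lat -0.0323
carriage_grip side 0.77 into -0.0058 lat -0.0147
catch_knob top 0.61 into 0.0924 lat -0.0311
carriage_grip top 0.78 into 0.0032 lat -0.0003
```

View pics/top3.png

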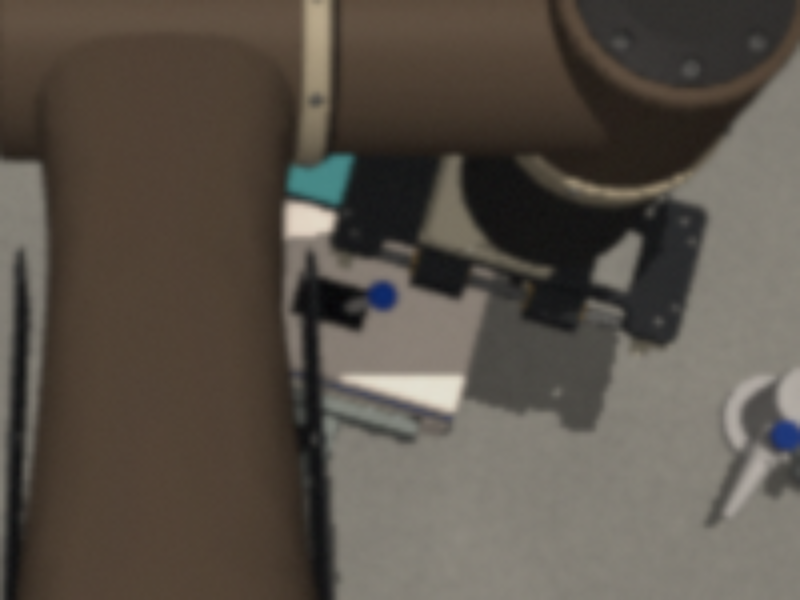

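The picture shows the ball still on the right (-y) side at crop (382,296). The shutting fingers are to its right, at (440–560,280–300), clear of it and of the turret at (780,420). I'll go down, then push towards +y.

>>> {"fn": "arm_command", "kwargs": {"commands": [{"tx":0,"ty":0,"tz":0.04,"twist":0},{"tx":-0.01,"ty":0,"tz":0.11,"twist":0},{"tx":-0.01,"ty":0,"tz":0.2,"twist":0},{"tx":-0.01,"ty":0,"tz":0.29,"twist":0},{"tx":-0.01,"ty":0,"tz":0.37,"twist":0},{"tx":-0.01,"ty":0,"tz":0.43,"twist":0},{"tx":-0.01,"ty":0,"tz":0.45,"twist":0},{"tx":-0.01,"ty":0,"tz":0.45,"twist":0}]}}

```text
t: 8.28
eef_pos: [0.6355, -0.1729, 0.1174]
ee_rot: [3.141, 0.003, -0.267]
force: [-0.7, -0.5, -0.0]
width: 0.0007
gripper_force: 0.0
```

>>> {"fn": "arm_command", "kwargs": {"commands": [{"tx":0,"ty":-0.03,"tz":0,"twist":0},{"tx":0,"ty":-0.07,"tz":0,"twist":0},{"tx":0,"ty":-0.11,"tz":0,"twist":0},{"tx":0,"ty":-0.15,"tz":0,"twist":0},{"tx":0,"ty":-0.2,"tz":0,"twist":0},{"tx":0,"ty":-0.25,"tz":0,"twist":0},{"tx":0,"ty":-0.29,"tz":0,"twist":0},{"tx":0,"ty":-0.29,"tz":0,"twist":0}]}}

```text
t: 8.95
eef_pos: [0.6566, -0.1012, 0.119]
ee_rot: [-3.141, -0.0, -0.266]
force: [0.2, 0.8, 0.1]
width: 0.0001
gripper_force: 0.0
```

Run:
```python
from to import *
a=np.radians(-15.26);X=np.array([np.cos(a),np.sin(a),0]);Y=np.array([-X[1],X[0],0])
to([.5677,-.0734,.2]);p=get_state()['eef_pos']-[.5677,-.0734,0];print(p@X,p@Y,get_state()['force'])
cv2.imwrite('pics/side4.png',cv2.resize(grab_frame('side')[150:300,240:440,::-1],None,fx=4,fy=4))
for r in spot_point('catch_knob','side')[:2]:
    w=at_z('side',r['uv'],.14);v=w-[.5677,-.0734,.14];print(round(r['score'],2),'into',round(v@X,4),'lat',round(v@Y,4),r['uv'])
```

```text
t 8.95 p [ 0.6566 -0.1012  0.119 ] yaw -0.2658 shares [-0.372 -0.014 -0.324]
0.09310645865526744 -0.0033948950326198246 [0.19284881 0.8334071  0.09596628]
0.33 into -0.1719 lat 0.256 [239.1, 178.9]
```

View pics/side4.png

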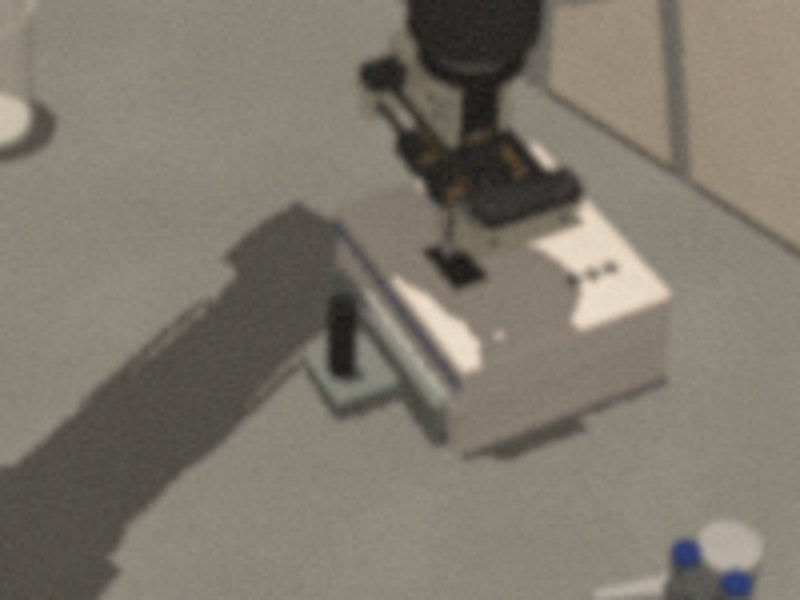

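The fingers at crop (500,210) now hide the ball, and the carriage is home with the post at (343,335). I'll back off, rise and check the lever.

>>> {"fn": "arm_command", "kwargs": {"commands": [{"tx":0,"ty":0.04,"tz":0,"twist":0},{"tx":0,"ty":0.06,"tz":-0.05,"twist":0},{"tx":0,"ty":0.06,"tz":-0.15,"twist":0},{"tx":0,"ty":0.06,"tz":-0.27,"twist":0},{"tx":-0.06,"ty":0.06,"tz":-0.38,"twist":0},{"tx":-0.18,"ty":0.03,"tz":-0.44,"twist":0},{"tx":-0.3,"ty":0,"tz":-0.44,"twist":0},{"tx":-0.37,"ty":-0.01,"tz":-0.44,"twist":0}]}}

```text
t: 9.72
eef_pos: [0.5657, -0.0771, 0.2316]
ee_rot: [-3.14, -0.003, -0.269]
force: [0.2, -0.1, -0.4]
width: 0.0005
gripper_force: 0.0
```

Run:
```python
from to import *
a=np.radians(-15.26);X=np.array([np.cos(a),np.sin(a),0]);Y=np.array([-X[1],X[0],0])
to([.5677,-.0734,.051])
cv2.imwrite('pics/side5.png',cv2.resize(grab_frame('side')[150:300,240:440,::-1],None,fx=4,fy=4));grab_frame('top')
for n in ('side','top'):
  for r in spot_point('catch_knob',n)[:2]:
    w=at_z(n,r['uv'],.14);v=w-[.5677,-.0734,.14];print(n,round(r['score'],2),'into',round(v@X,4),'lat',round(v@Y,4),r['uv'])
```

```text
t 9.7167 p [ 0.5657 -0.0771  0.2316] yaw -0.2693 shares [ 0.004 -0.016  0.722]
side 0.5 into 0.0858 lat 0.023 [348.1, 199.0]
```

View pics/side5.png

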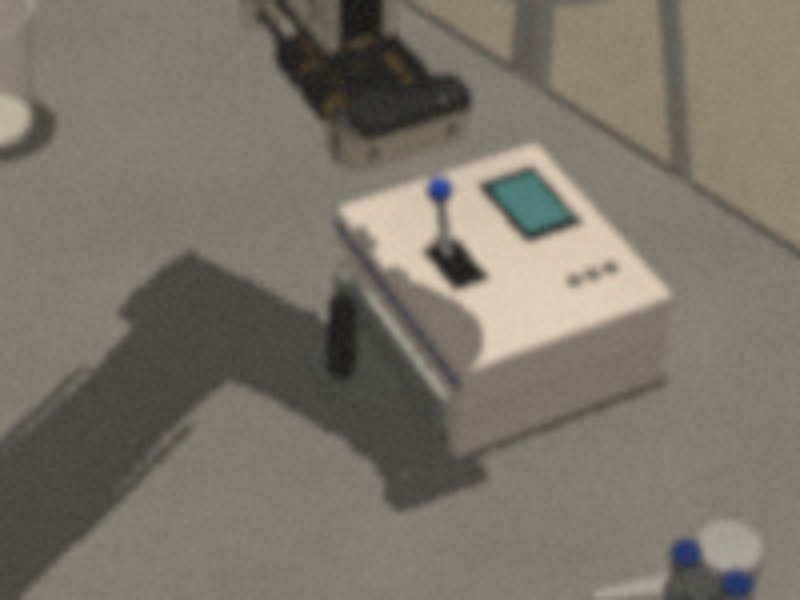

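The lever is thrown: the ball is now at crop (440,188), on the +y side. I'll open over the post, go down and grip.

>>> {"fn": "arm_command", "kwargs": {"commands": [{"tx":0,"ty":-0.01,"tz":0.05,"twist":0},{"tx":0,"ty":-0.01,"tz":0.1,"twist":0},{"tx":0,"ty":-0.01,"tz":0.15,"twist":0},{"tx":0,"ty":-0.01,"tz":0.2,"twist":0},{"tx":0,"ty":-0.01,"tz":0.25,"twist":0},{"tx":0,"ty":-0.01,"tz":0.3,"twist":0},{"tx":0,"ty":-0.01,"tz":0.35,"twist":0},{"tx":0,"ty":-0.01,"tz":0.4,"twist":0}], "claw": 1}}

```text
t: 10.58
eef_pos: [0.5688, -0.0754, 0.1283]
ee_rot: [3.141, 0.0, -0.269]
force: [-0.3, 0.1, -0.3]
width: 0.0476
gripper_force: 0.0
```

```bash
python3 -c "
from to import *
to([.5677,-.0734,.051]);print(get_state()['width'])"
```

```text
t 10.5833 p [ 0.5688 -0.0754  0.1283] yaw -0.2689 shares [-0.006 -0.007  0.309]
0.04762443584498327
```

>>> {"fn": "arm_command", "kwargs": {"commands": [{"tx":-0.006,"ty":-0.007,"tz":0.02,"twist":0},{"tx":-0.006,"ty":-0.007,"tz":0.06,"twist":0},{"tx":-0.006,"ty":-0.007,"tz":0.11,"twist":0},{"tx":-0.006,"ty":-0.007,"tz":0.16,"twist":0},{"tx":-0.006,"ty":-0.007,"tz":0.21,"twist":0},{"tx":-0.006,"ty":-0.007,"tz":0.26,"twist":0},{"tx":-0.006,"ty":-0.007,"tz":0.3,"twist":0},{"tx":-0.006,"ty":-0.007,"tz":0.3,"twist":0}]}}

```text
t: 11.25
eef_pos: [0.566, -0.0727, 0.052]
ee_rot: [3.14, 0.003, -0.268]
force: [-1.3, -0.3, 0.4]
width: 0.0873
gripper_force: 0.0
```

>>> {"fn": "arm_command", "kwargs": {"commands": [{"tx":0,"ty":0,"tz":0,"twist":0},{"tx":0,"ty":0,"tz":0,"twist":0},{"tx":0,"ty":0,"tz":0,"twist":0},{"tx":0,"ty":0,"tz":0,"twist":0},{"tx":0,"ty":0,"tz":0,"twist":0},{"tx":0,"ty":0,"tz":0,"twist":0},{"tx":0,"ty":0,"tz":0,"twist":0},{"tx":0,"ty":0,"tz":0,"twist":0}], "claw": 0}}

```text
t: 11.92
eef_pos: [0.5671, -0.0723, 0.0542]
ee_rot: [-3.141, -0.0, -0.268]
force: [0.4, 0.6, 0.6]
width: 0.0396
gripper_force: 0.0
```

>>> {"fn": "arm_command", "kwargs": {"commands": [{"tx":0,"ty":0,"tz":0,"twist":0},{"tx":0,"ty":0,"tz":0,"twist":0},{"tx":0,"ty":0,"tz":0,"twist":0},{"tx":0,"ty":0,"tz":0,"twist":0},{"tx":-0.01,"ty":0,"tz":0,"twist":0},{"tx":-0.025,"ty":0,"tz":0,"twist":0},{"tx":-0.04,"ty":0,"tz":0,"twist":0},{"tx":-0.06,"ty":0,"tz":0,"twist":0}]}}

```text
t: 12.58
eef_pos: [0.5527, -0.069, 0.0541]
ee_rot: [3.141, -0.0, -0.268]
force: [1.3, -6.6, -0.8]
width: 0.0212
gripper_force: 30.0
```

The carriage runs free. I'll pull to the stop.

>>> {"fn": "arm_command", "kwargs": {"commands": [{"tx":-0.03,"ty":0,"tz":0,"twist":0},{"tx":-0.07,"ty":0,"tz":0,"twist":0},{"tx":-0.11,"ty":0,"tz":0,"twist":0},{"tx":-0.15,"ty":0,"tz":0,"twist":0},{"tx":-0.19,"ty":0,"tz":0,"twist":0},{"tx":-0.22,"ty":0,"tz":0,"twist":0},{"tx":-0.25,"ty":0,"tz":0,"twist":0},{"tx":-0.27,"ty":0,"tz":0,"twist":0}]}}

```text
t: 13.25
eef_pos: [0.4865, -0.0511, 0.054]
ee_rot: [3.141, 0.0, -0.268]
force: [0.6, -6.5, -2.0]
width: 0.0216
gripper_force: 30.0
```

>>> {"fn": "arm_command", "kwargs": {"commands": [{"tx":-0.01,"ty":0,"tz":0,"twist":0},{"tx":-0.02,"ty":0,"tz":0,"twist":0},{"tx":-0.03,"ty":0,"tz":0,"twist":0},{"tx":-0.04,"ty":0,"tz":0,"twist":0},{"tx":-0.045,"ty":0,"tz":0,"twist":0},{"tx":-0.045,"ty":0,"tz":0,"twist":0},{"tx":-0.045,"ty":0,"tz":0,"twist":0},{"tx":-0.045,"ty":0,"tz":0,"twist":0}]}}

```text
t: 13.92
eef_pos: [0.4799, -0.0491, 0.0541]
ee_rot: [3.141, -0.005, -0.267]
force: [17.7, -22.3, -18.9]
width: 0.0216
gripper_force: 30.0
```

```bash
python3 -c "
from to import *
to([.5677-.09*.9647,-.0734+.09*.2632,.051]);print(get_state()['force'])"
```

```text
t 13.9167 p [ 0.4799 -0.0491  0.0541] yaw -0.2665 shares [0.005 0.001 0.013]
[ 17.72332701 -22.25686645 -18.89726664]
```

The carriage is at its stop, 90 mm out with 23 N on it. I'll release and rise.

>>> {"fn": "arm_command", "kwargs": {"commands": [{"tx":0,"ty":0,"tz":0,"twist":0},{"tx":0,"ty":0,"tz":0,"twist":0},{"tx":0,"ty":0,"tz":0,"twist":0},{"tx":0,"ty":0,"tz":0,"twist":0},{"tx":0,"ty":0,"tz":0,"twist":0},{"tx":0,"ty":0,"tz":0,"twist":0},{"tx":0,"ty":0,"tz":-0.05,"twist":0},{"tx":0,"ty":0,"tz":-0.15,"twist":0}], "claw": 1}}

```text
t: 14.58
eef_pos: [0.4745, -0.0477, 0.0897]
ee_rot: [3.139, 0.005, -0.268]
force: [0.3, 0.3, 0.5]
width: 0.0689
gripper_force: 0.0
```

>>> {"fn": "arm_command", "kwargs": {"commands": [{"tx":0,"ty":0,"tz":-0.1,"twist":0},{"tx":0,"ty":0,"tz":-0.2,"twist":0},{"tx":0,"ty":0,"tz":-0.3,"twist":0},{"tx":0,"ty":0,"tz":-0.4,"twist":0},{"tx":0,"ty":0,"tz":-0.5,"twist":0},{"tx":0,"ty":0,"tz":-0.57,"twist":0},{"tx":0,"ty":0,"tz":-0.6,"twist":0},{"tx":0,"ty":0,"tz":-0.6,"twist":0}]}}

```text
t: 15.25
eef_pos: [0.4774, -0.0472, 0.2433]
ee_rot: [-3.14, -0.003, -0.267]
force: [0.8, 0.2, -0.6]
width: 0.0876
gripper_force: 0.0
```

Run:
```python
from to import *
X=np.array([.9647,-.2632,0])
to([.5,0,.2]);cv2.imwrite('pics/side6.png',cv2.resize(grab_frame('side')[120:300,200:440,::-1],None,fx=3.3,fy=3.3))
for r in spot_point('carriage_grip','side')[:1]:
    w=at_z('side',r['uv'],.07);print(w,r['score'],(w-[.5677,-.0734,.07])@X)
print([np.round(at_z('side',r['uv'],0),3) for r in spot_point('beaker','side')[:1]])
```

```text
t 15.25 p [ 0.4774 -0.0472  0.2433] yaw -0.2675 shares [ 0.037 -0.206  0.173]
[ 0.47894762 -0.05934364  0.07      ] 0.91 -0.08931905185324901
[array([0.54 , 0.362, 0.   ])]
```

View pics/side6.png

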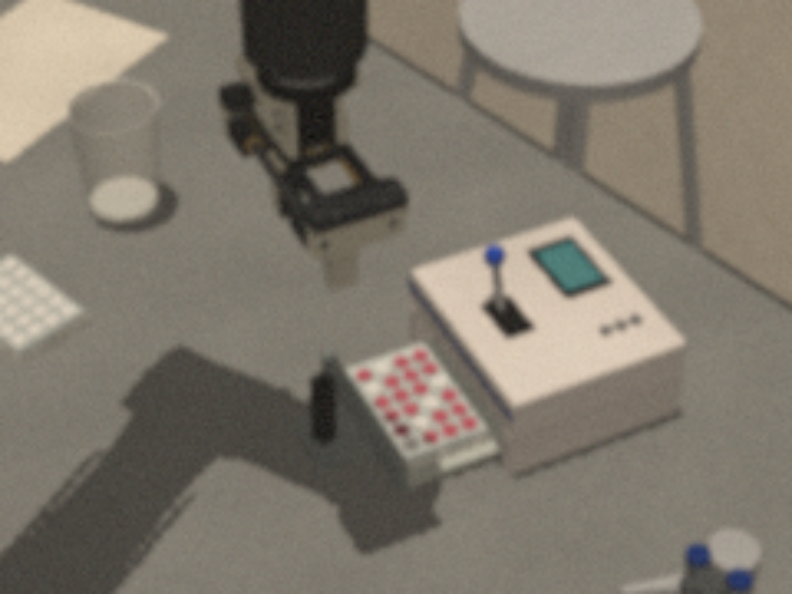

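The carriage is fully out, with the plate exposed at crop (415,400) and the post at (322,405). The beaker stands untouched at (118,155), and the gripper is clear of everything.

```bash
python3 -c "
from station import job_done
print(job_done())"
```

```text
the job is handed in; nothing more can be done
None
```

The carriage was held on the first pull, so I threw the lever to its other side and then pulled the carriage out to its stop (about 90 mm); the beaker was not touched, and the job was handed in at about 15 s of the 51 s allowed.

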